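Count to the third bay and slide the gauge in

TASK

Run a fingertip along the back rail of the spares rack from its red end, counting the bays by flicking the yellow sprung tab of the first, then the second, then the third bay, and no tab beyond. Then push the pressure gauge across the bench, without picking it up or tipping it, all the way into that third bay until it meets the back rail. Leave the other things on the bench and in the rack where they are, and finish clear of everything.

Things in the scene. Friction and masses are not known exactly. Their poses are not given: they have to be found in the camera images.
- rack: Fixed dark steel comb rack. Origin on the bench top (z = 0), at the middle of the front face of its back rail; x points from the open front to the back, y along the rail. Back rail 324 long (y), 12 thick (x 0 to 12), 35 high. Seven dividers 6 thick, 28 high run forward from it to x = -36, at y = 159, 106, 53, 0, -53, -106, -159.
- rack_mouth (a point): Point of the rack at its x = -36, y = 0, z = 0 (foot of the middle divider's front end). The dividers make six bays 47 wide at 53 pitch, centres at rack y = 132.5, 79.5, 26.5, -26.5, -79.5, -132.5. The bays have no floor (the bench is the floor) and are open to the front (-x) and above.
- red_end: Fixed red plastic end block, 50 (x) by 18 (y) by 32 high, origin under its centre, at rack x = -13. It stands at one end of the rack, y = +172 or -172: this is the end that bays are counted from.
- white_end: Fixed white end block of the same size at the rack's other end.
- gauge_mid (a point): Centre, half-way up (12.5 above the bench), of the loose pressure gauge: a black disc 40 across and 25 high, about 120 g (80 to 160 g), lying face up (white dial with red needle) on the bench before the rack. Home against the back rail its centre is at rack x = -20 and its front edge stands 4 proud of the dividers.
- gauge: The same gauge; origin under its centre, z up.
- bush: Loose brass bush, 28 across and 22 high, in the rack's end bay at +y. Leave it.
- coupling: Loose copper coupling, 28 across and 22 high, in the rack's end bay at -y. Leave it.
- jar: Jar with blue lid, 60 across, 70 high, origin under its centre, standing to the left of the work. Leave it.
- screwdriver: Screwdriver lying to the right of the work. Leave it.
- tab0 (a joint): Tilt (rad) of the yellow sprung tab of the bay at rack y = 132.5: 0 upright, swings either way along the rail to 1.45, springs back when let go (about 0.02 N m per rad: 1 to 3 N at the fingertip).
- tab0_tip (a point): Tip of that tab at rack y = 132.5: 61 above the bench, 26 above its hinge, which lies along rack x on the rail's top (z = 35, rack x = 6). The tab is 12 wide (rack x) and 3 to 6 thick. A fingertip passing along the rail 8 to 18 above the rail's top bends it right over; fingers held open wider than the pitch would strike two tabs at once.
- tab1 (a joint): Tilt (rad) of the yellow sprung tab of the bay at rack y = 79.5: 0 upright, swings either way along the rail to 1.45, springs back when let go (about 0.02 N m per rad: 1 to 3 N at the fingertip).
- tab1_tip (a point): Tip of that tab at rack y = 79.5: 61 above the bench, 26 above its hinge, which lies along rack x on the rail's top (z = 35, rack x = 6). The tab is 12 wide (rack x) and 3 to 6 thick. A fingertip passing along the rail 8 to 18 above the rail's top bends it right over; fingers held open wider than the pitch would strike two tabs at once.
- tab2 (a joint): Tilt (rad) of the yellow sprung tab of the bay at rack y = 26.5: 0 upright, swings either way along the rail to 1.45, springs back when let go (about 0.02 N m per rad: 1 to 3 N at the fingertip).
- tab2_tip (a point): Tip of that tab at rack y = 26.5: 61 above the bench, 26 above its hinge, which lies along rack x on the rail's top (z = 35, rack x = 6). The tab is 12 wide (rack x) and 3 to 6 thick. A fingertip passing along the rail 8 to 18 above the rail's top bends it right over; fingers held open wider than the pitch would strike two tabs at once.
- tab3 (a joint): Tilt (rad) of the yellow sprung tab of the bay at rack y = -26.5: 0 upright, swings either way along the rail to 1.45, springs back when let go (about 0.02 N m per rad: 1 to 3 N at the fingertip).
- tab3_tip (a point): Tip of that tab at rack y = -26.5: 61 above the bench, 26 above its hinge, which lies along rack x on the rail's top (z = 35, rack x = 6). The tab is 12 wide (rack x) and 3 to 6 thick. A fingertip passing along the rail 8 to 18 above the rail's top bends it right over; fingers held open wider than the pitch would strike two tabs at once.
- tab4 (a joint): Tilt (rad) of the yellow sprung tab of the bay at rack y = -79.5: 0 upright, swings either way along the rail to 1.45, springs back when let go (about 0.02 N m per rad: 1 to 3 N at the fingertip).
- tab4_tip (a point): Tip of that tab at rack y = -79.5: 61 above the bench, 26 above its hinge, which lies along rack x on the rail's top (z = 35, rack x = 6). The tab is 12 wide (rack x) and 3 to 6 thick. A fingertip passing along the rail 8 to 18 above the rail's top bends it right over; fingers held open wider than the pitch would strike two tabs at once.
- tab5 (a joint): Tilt (rad) of the yellow sprung tab of the bay at rack y = -132.5: 0 upright, swings either way along the rail to 1.45, springs back when let go (about 0.02 N m per rad: 1 to 3 N at the fingertip).
- tab5_tip (a point): Tip of that tab at rack y = -132.5: 61 above the bench, 26 above its hinge, which lies along rack x on the rail's top (z = 35, rack x = 6). The tab is 12 wide (rack x) and 3 to 6 thick. A fingertip passing along the rail 8 to 18 above the rail's top bends it right over; fingers held open wider than the pitch would strike two tabs at once.
There are look-alikes about, which are no part of the job. What is shaped like the gauge but green, pink or purple is not meant.

How it is judged:
By the outcome, as a careful person would: the job done as asked, in the order asked, and still so for the second after the job is handed in, with the robot touching nothing.
It also fails if it takes over 64 s, if anything falls off the work surface, if the arm or the gripper's body presses on something with over 40 N, if the wrist force passes 120 N, or if a joint passes its speed limit or range.

ROBOT

A 6-joint arm with a two-finger parallel gripper is mounted at the origin on the work surface. World frame = base frame: x ahead of the robot, y to its left, z up, the work surface at z = 0. Lengths are in m, angles in rad, forces in N, time in s.
With the tool pointing down it reaches from about 0.3 to 0.875 m from the base axis. Payload 6.4 kg.
Tool frame: the origin (TCP) lies midway between the tips of the shut fingers; the grasp point (between the pads) lies 19 mm behind it; x points along the fingers, y is the direction in which the jaws open and shut, and the axes are right-handed (so a half turn about x gives the same grasp; the last joint's range is limited). The gripper opens to 85 mm and grips with 20 to 120 N. Pads are 22 mm wide; open, the fingers measure 114 mm over their backs; the gripper's body (76 mm by 85 mm) begins 54 mm behind the grasp point. The pads swing forward as they close: fully open they stand 13 mm farther back than shut.
Start: joints at [1.03, 0.181, 1.607, -0, 1.354, -0.206], TCP at [0.189, 0.543, 0.231] pointing down, gripper open.
Joint ranges: [-2.99, 2.99], [-0.89, 2.07], [0.3, 2.58], [-1.14, 4.28], [0, 2.63], [-3.12, 3.12]. Speed limits (rad/s): [2.57, 2.57, 3.01, 3.14, 3.14, 3.14].

INTERFACE

Orientations are given as a unit quaternion [w, x, y, z].
In Python, from bench import ctrl gives the robot as it stands.
- The arm moves only by the tool step_arm, never from a script. Its argument "motion" is a list of rows, each a list of 7 numbers: the shift along the tool's x, y, z in mm, then the turn, a rotation vector about the tool's x, y, z in degrees, then the closure in counts, from 0 (fully open) to 255 (shut). In form: [[tx, ty, tz, rx, ry, rz, hand], ...]. A call has 1 to 10 rows; each row is the pose to reach, as a shift and turn from the pose commanded when the call began, along the tool's axes at that moment; what a row does not reach only later rows make up. A row lasts 1/8 s, in which the tool goes at most 62.5 mm and 10.7 degrees, less where a joint would pass 70% of its speed; a pose out of reach is approached as far as the arm can. A call with a gripper value outside its range is refused whole. The fingers move at their own pace and stop on an object; the grip force is fixed at half the most. Time passes only in rows, so rows that repeat a pose let the fingers close. It gives the time, the measured TCP pose, the force and the opening at its end, in the units of the state.
- ctrl.get_obs(): the state, without advancing time (a new reading comes with each control period).
- ctrl.camera(name): name is "scene" or "top" or "wrist"; returns (picture, depth): 480x640x3 uint8, red, green, blue; 480x640 float32, m along the optical axis (not along the pixel's ray), 0 where there is no reading.
- ctrl.camera_info(name): a dict with "fx", "fy", "cx", "cy" (pixels), "T" (4x4, takes a point from camera to world coordinates); the wrist camera has in their place "hand_eye" (4x4, takes a point from camera to tool coordinates, whose origin is the TCP and whose axes are the tool frame's). Camera axes: x right, y down, z forward; pixel columns grow to the right and rows downward; lengths in m; the calibration is good to about 2 mm. A picture is of the moment at which its call begins: read the wrist's pose just before it. camera_info takes no time and is no camera call.
- ctrl.hand_in(): hands the job in, once; it reports no verdict.
The state is a dict: "time_s": time; "q": joint angles; "dq": joint speeds; "joint_efforts": joint torques, N m; "eef_pos": TCP position; "eef_rot": TCP orientation; "wrist_force": force on the tool from outside, world axes, zero at the start; "torque": the same for the moment, N m; "opening": opening from 0.0 (shut) to 1.0 (fully open).
Only numpy, scipy, OpenCV 4.12 (cv2) and the standard library are available. Lean on these libraries where they do the work, as an engineer would, in place of code of your own. Each camera call takes 0.05 s, during which the arm holds its last target. There are 200 camera calls.

## Working session

There is one attempt and no reset: what is moved stays moved. The work goes in short steps, Python scripts to look and compute and a tool call to move; the robot and the scene stay as the last step left them, time stands still between calls to the robot, and variables do not carry over. Pictures are saved under pics/ and viewed, about 8 in all and at most 12, crops included, and the job is handed in when it is done.

Besides the shell and the picture viewer there is one more tool, called after "Request:" as a command line: name --pt "numbers of a row" for each row, then --argument value for the rest. step_arm: Moves the arm, as the interface text tells. Its arguments: {"type":"object","properties":{"motion":{"type":"array","items":{"type":"array","items":{"type":"number"}}}},"required":["motion"]}

```bash
mkdir -p pics; cat > h.py <<'E'
import numpy as np, cv2
from bench import ctrl
from scipy.spatial.transform import Rotation as R
def grab(n,tag):
    o=ctrl.get_obs(); p,d=ctrl.camera(n); i=ctrl.camera_info(n)
    if 'T' in i: T=np.array(i['T'])
    else:
        q=o['eef_rot']; M=np.eye(4); M[:3,:3]=R.from_quat([q[1],q[2],q[3],q[0]]).as_matrix(); M[:3,3]=o['eef_pos']; T=M@np.array(i['hand_eye'])
    np.savez(f'{tag}.npz',p=p,d=d,T=T,K=[i['fx'],i['fy'],i['cx'],i['cy']])
    cv2.imwrite(f'pics/{tag}.png',p[:,:,::-1]); return p,d,T
def load(tag):
    z=np.load(f'{tag}.npz'); return z['p'],z['d'],z['T'],z['K']
def onplane(uv,T,K,z):
    uv=np.atleast_2d(uv).astype(float); r=np.c_[(uv[:,0]-K[2])/K[0],(uv[:,1]-K[3])/K[1],np.ones(len(uv))]@T[:3,:3].T
    return T[:3,3]+r*((z-T[2,3])/r[:,2])[:,None]
def cloud(d,T,K):
    v,u=np.mgrid[:d.shape[0],:d.shape[1]]
    return np.stack([(u-K[2])/K[0]*d,(v-K[3])/K[1]*d,d],-1)@T[:3,:3].T+T[:3,3]
E
python3 - <<'E'
from h import *
for n in('top','scene'):
    p,d,T=grab(n,n+'0'); print(n,T.round(3).tolist(),load(n+'0')[3])
o=ctrl.get_obs(); print(o)
print(ctrl.camera_info('wrist'))
E
```

```text
top [[0.018, -0.987, 0.158, 0.316], [-1.0, -0.017, 0.007, -0.019], [-0.005, -0.158, -0.987, 1.206], [0.0, 0.0, 0.0, 1.0]] [572.96370122 572.96370122 313.0912914  232.77062456]
scene [[-0.216, 0.652, -0.727, 1.193], [0.976, 0.128, -0.176, 0.155], [-0.022, -0.747, -0.664, 0.695], [0.0, 0.0, 0.0, 1.0]] [447.81465951 447.81465951 320.97397524 241.80557202]
{'time_s': 0.1, 'q': array([ 1.02972647e+00,  1.81518351e-01,  1.60793583e+00,  5.33894463e-06,
        1.35380846e+00, -2.06308305e-01]), 'dq': array([-0.00085801, -0.00058804, -0.0025295 , -0.00175574,  0.00061004,
        0.00097827]), 'joint_efforts': array([-1.29849377e-03, -4.45870936e+01, -3.52238882e+01, -2.90564076e-04,
        3.99188270e-03,  2.68014526e-05]), 'eef_pos': array([0.18862724, 0.54263321, 0.23043179]), 'eef_rot': array([ 0.69700705,  0.11725556,  0.69744156, -0.11835357]), 'wrist_force': array([ 0.50545229, -0.01422016,  0.69787242]), 'torque': array([0.04491833, 0.00361117, 0.02211724]), 'opening': 1.0036782437989908}
{'fx': 379.8135195532163, 'fy': 379.8135195532163, 'cx': 314.0412038456435, 'cy': 243.0484871741345, 'hand_eye': array([[ 3.64155034e-04, -3.00548709e-01,  9.53766398e-01,
        -1.42043109e-01],
       [ 9.99999901e-01,  3.53933455e-04, -2.70276617e-04,
         7.67740998e-05],
       [-2.56338548e-04,  9.53766401e-01,  3.00548808e-01,
        -7.73970233e-02],
       [ 0.00000000e+00,  0.00000000e+00,  0.00000000e+00,
         1.00000000e+00]])}
```

View pics/top0.png

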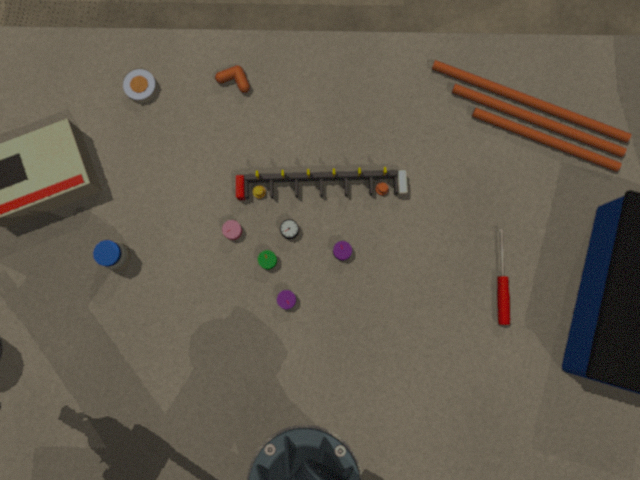

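View pics/scene0.png

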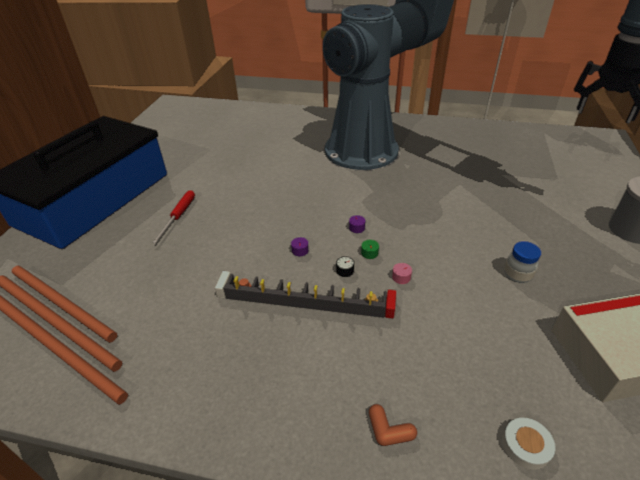

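Top view: the rack runs from the red end (240,187) to the white end (403,182), with the tabs at row ~173. The gauge candidates are a white dial with black rim (289,229), pink (232,230), green (267,260) and purple (342,251) and (287,300). By the description I choose (289,229). In the scene view the red end is on the right (391,302) and the gauge is at (345,266).

```bash
cat > m.py <<'E'
from h import *
def blobs(p,lo,hi,amin=4):
    h=cv2.cvtColor(p,cv2.COLOR_RGB2HSV); m=cv2.inRange(h,lo,hi); n,l,s,c=cv2.connectedComponentsWithStats(m)
    return [(s[i,4],c[i],l==i) for i in range(1,n) if s[i,4]>=amin]
E
python3 - <<'E'
from m import *
np.set_printoptions(precision=4,suppress=True)
for tag,win in (('top0',(225,160,420,245)),('scene0',(205,245,410,325))):
    p,d,T,K=load(tag); x0,y0,x1,y1=win
    m=np.zeros_like(p); m[y0:y1,x0:x1]=p[y0:y1,x0:x1]
    C=cloud(d,T,K)
    for nm,lo,hi,z in (('tab',(22,120,60),(35,255,255),.058),('red',(0,200,80),(5,255,255),.032),('white',(0,0,120),(180,50,255),.03)):
        for a,c,k in blobs(m,lo,hi): print(tag,nm,a,c,onplane(c,T,K,z)[0],'cloud',np.median(C[k],0),C[k][:,2].max())
p,d,T,K=load('top0')
cv2.imwrite('pics/crop0.png',cv2.resize(p[150:270,220:420,::-1],None,fx=4,fy=4,interpolation=cv2.INTER_CUBIC))
E
```

```text
top0 tab 26 [359.1154 170.9231] [ 0.6311 -0.1027  0.058 ] cloud [ 0.6326 -0.1024  0.0597] 0.06498455391206615
top0 tab 26 [384.5385 169.7308] [ 0.6345 -0.1551  0.058 ] cloud [ 0.6355 -0.1557  0.0587] 0.06682687786466723
top0 tab 25 [282.36 172.8 ] [0.6244 0.0557 0.058 ] cloud [0.6261 0.0564 0.0573] 0.06631830462213295
top0 tab 25 [307.76 172.16] [0.6266 0.0033 0.058 ] cloud [0.6267 0.0029 0.0582] 0.06368710909291875
top0 tab 26 [333.5    171.5385] [ 0.6289 -0.0498  0.058 ] cloud [ 0.6297 -0.0501  0.0577] 0.0653434565085762
top0 tab 27 [256.6296 173.4074] [0.6222 0.1088 0.058 ] cloud [0.6238 0.1084 0.0589] 0.06374792711968191
top0 tab 97 [257.0619 190.5773] [0.5859 0.1067 0.058 ] cloud [0.5954 0.1111 0.0199] 0.02670001493274099
top0 red 146 [239.8288 186.5137] [0.6002 0.1461 0.032 ] cloud [0.6    0.1464 0.0313] 1.2063380258413452
top0 white 177 [402.4294 180.9096] [ 0.6186 -0.1961  0.03  ] cloud [ 0.6176 -0.196   0.0311] 0.03864544630442479
top0 white 170 [288.8588 227.9765] [0.5138 0.0409 0.03  ] cloud [0.5149 0.0408 0.0247] 0.032060970033751746
scene0 tab 42 [235.9048 281.4762] [ 0.
[... 892 characters left out ...]
cloud [ 0.5382 -0.1037  0.0012] 0.6947867243095671
scene0 white 125 [344.576 262.184] [0.5196 0.0428 0.03  ] cloud [0.516  0.0416 0.0264] 0.6947867243095671
scene0 white 6 [309.5 286. ] [ 0.6008 -0.0142  0.03  ] cloud [ 0.5758 -0.0212  0.0019] 0.003380214826259831
scene0 white 13 [372.3846 288.6154] [0.583  0.1105 0.03  ] cloud [0.5565 0.1082 0.0017] 0.0026773585980854886
scene0 white 281 [405.3274 308.0641] [0.6203 0.1785 0.03  ] cloud [0.5965 0.1795 0.0012] 0.00438391999365817
scene0 white 112 [309.9464 321.75  ] [0.6884 0.0078 0.03  ] cloud [0.6662 0.0004 0.0009] 0.6947867243095671
scene0 white 51 [335.5686 323.0588] [0.6819 0.0552 0.03  ] cloud [0.659  0.0495 0.0011] 0.004076941815517876
```

View pics/crop0.png

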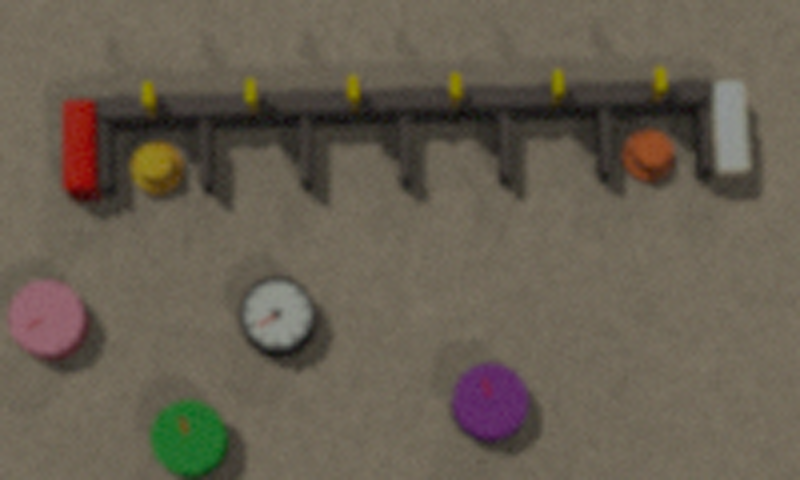

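Crop: the chosen item at (277,315) has a white dial, red needle and black rim, so it is the gauge. The dividers and end blocks agree with the model. Next I fit the rack pose.

```bash
cat > g.py <<'E'
from m import *
np.set_printoptions(precision=2,suppress=True)
A=np.array([[.6230,.1098],[.6262,.0570],[.6278,.0043],[.6308,-.0489],[.6340,-.1015],[.6368,-.1543]])
v=np.polyfit(np.arange(6),A,1)[0]; ey=-v/np.linalg.norm(v); ex=np.array([ey[1],-ey[0]]); O=A.mean(0)-.006*ex
def rack(p): return np.array([(p[:2]-O)@ex,(p[:2]-O)@ey])*1e3
def world(x,y,z): return np.r_[O+(x*ex+y*ey)/1e3,z/1e3]
def tool():
    o=ctrl.get_obs(); q=o['eef_rot']; return o,R.from_quat([q[1],q[2],q[3],q[0]]),o['eef_pos']
def to(x,y,z):
    o,r,p=tool(); Rt=np.c_[[0,0,-1],np.r_[ey,0],np.r_[ex,0]]; Rt[:,1]=np.cross(Rt[:,2],Rt[:,0])
    print('rack pose',rack(p),p[2]*1e3,'tooly',r.as_matrix()[:,1],'F',o['wrist_force'],'t',o['time_s'],'open',o['opening'])
    print('shift mm',r.inv().apply(world(x,y,z)-p)*1e3,'turn deg',np.degrees((r.inv()*R.from_matrix(Rt)).as_rotvec()))
E
python3 - <<'E'
from g import *
print('pitch',np.linalg.norm(v),'yaw',np.degrees(np.arctan2(ex[1],ex[0])),O,'red',rack(np.array([.6002,.1464])),rack(np.array([.618,.1495])),'white',rack(np.array([.618,-.196])))
print('gauge',rack(np.array([.5145,.0412])))
print(tool()[1].as_matrix())
to(6,178,120)
E
```

```text
pitch 0.052904548625861275 yaw 2.9532640051467896 [ 0.62 -0.02] red [-14.84 169.97] [  3.1  172.14] white [ -14.7 -172.9]
gauge [-105.84   69.32]
[[-0.    0.33  0.94]
 [-0.    0.94 -0.33]
 [-1.   -0.   -0.  ]]
rack pose [-405.45  586.88] 230.43178864644318 tooly [ 0.33  0.94 -0.  ] F [ 0.51 -0.01  0.7 ] t 0.1 open 1.0036782437989908
shift mm [ 110.61 -223.54  535.22] turn deg [-22.13  -0.04   0.09]
```

Request:
step_arm --pt "0 -20 48 -3 0 0 255" --pt "0 -45 107 -6 0 0 255" --pt "0 -67 160 -9 0 0 255" --pt "0 -90 214 -12 0 0 255" --pt "0 -112 268 -15 0 0 255" --pt "0 -134 321 -18 0 0 255" --pt "0 -157 375 -20 0 0 255" --pt "0 -179 428 -22.1 0 0 255" --pt "0 -201 482 -22.1 0 0 255" --pt "0 -223 535 -22.1 0 0 255"

```text
time_s: 1.35
eef_pos: [0.6219, 0.1552, 0.2308]
eef_rot: [0.707, -0.018, 0.707, 0.018]
wrist_force: [-0.2, 0.4, 0.8]
opening: 0.0
```

```bash
python3 - <<'E'
from g import *
grab('wrist','w1')
to(6,178,100)
E
```

```text
rack pose [ 11.62 171.63] 230.5235932640075 tooly [-0.05  1.   -0.  ] F [-0.62 -5.    0.07] t 1.4 open -0.00280185670829368
shift mm [130.49   6.76  -5.98] turn deg [-0.31  0.14  0.18]
```

View pics/w1.png

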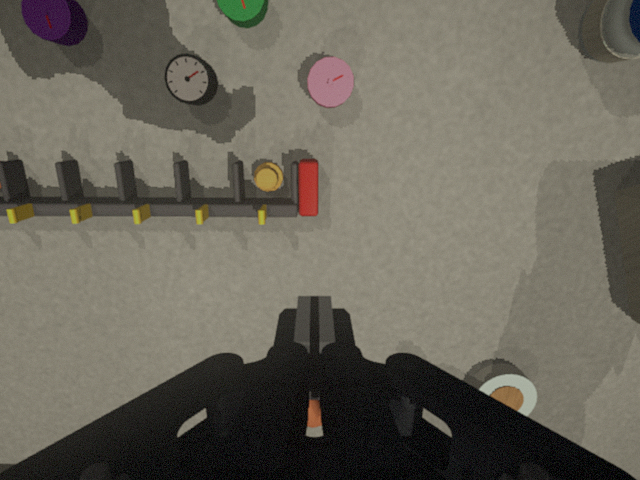

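The wrist view shows the shut fingertips at (315,300), the red end at (309,187), tabs 0–4 at x≈262, 200, 140, 75 and 15 (y≈214), and the gauge at (188,78). I'll recheck the positions from this view.

```bash
python3 - <<'E'
from g import *
p,d,T,K=load('w1'); C=cloud(d,T,K)
q=p.copy(); q[235:]=0
for nm,lo,hi,z in (('tab',(22,120,50),(35,255,255),.052),('red',(0,190,80),(5,255,255),.032)):
    for a,c,k in blobs(q,lo,hi,20):
        t=C[k]; t=t[(t[:,2]>z-.006)&(t[:,2]<.07)]; print(nm,a,c,rack(onplane(c,T,K,z)[0]),rack(np.median(t,0)),len(t),t[:,2].max() if len(t) else 0)
g=cv2.cvtColor(p,cv2.COLOR_RGB2GRAY)
mask=(cv2.cvtColor(p,cv2.COLOR_RGB2HSV)[:,:,2]<60).astype(np.uint8)
for a,c,k in blobs(q,(0,0,130),(180,60,255),100):
    if abs(c[0]-188)<15 and abs(c[1]-78)<15: print('dial',a,c,rack(onplane(c,T,K,.025)[0]),C[k].mean(0)*1e3)
E
```

```text
tab 30 [278.77 172.43] [-31.04 148.36] [nan nan] 0 0
tab 256 [266.26 178.39] [-26.09 137.71] [nan nan] 0 0
tab 351 [ 19.67 212.81] [  3.41 -76.54] [  3.75 -77.12] 225 0.061845966712058886
tab 289 [ 80.22 213.14] [  3.72 -24.25] [  4.18 -24.36] 187 0.06198988200990313
tab 233 [140.55 213.57] [ 4.12 27.85] [ 4.17 28.64] 162 0.061390326886364976
tab 184 [201.2 214. ] [ 4.53 80.27] [ 4.36 81.25] 128 0.06197161638925297
tab 131 [261.63 214.55] [  5.04 132.51] [  4.05 133.27] 103 0.062170461591947224
  return _methods._mean(a, axis=axis, dtype=dtype,
  ret = um.true_divide(
```

Request:
step_arm --pt "40 7 -6 -0.3 0 0 255" --pt "80 7 -6 -0.3 0 0 255" --pt "110 7 -6 -0.3 0 0 255" --pt "130 7 -6 -0.3 0 0 255" --pt "130 7 -6 -0.3 0 0 255" --pt "130 7 -6 -0.3 0 0 255"

```text
time_s: 2.15
eef_pos: [0.6155, 0.1635, 0.1026]
eef_rot: [0.708, -0.02, 0.706, 0.02]
wrist_force: [-0.5, 0.5, 0.4]
opening: -0.004
```

```bash
python3 - <<'E'
from g import *
to(5,178,49); to(5,12,49)
E
```

```text
rack pose [  1.37 186.26] 102.64253987544393 tooly [-0.06  1.    0.  ] F [-0.48  0.49  0.39] t 2.15 open -0.00373943376346045
shift mm [53.65 -8.28  3.48] turn deg [ 0.27  0.12 -0.  ]
rack pose [  1.37 186.26] 102.64253987544393 tooly [-0.06  1.    0.  ] F [-0.48  0.49  0.39] t 2.15 open -0.00373943376346045
shift mm [  53.64 -174.28    2.71] turn deg [ 0.27  0.12 -0.  ]
```

Request:
step_arm --pt "25 -5 3 0 0 0 255" --pt "45 -8 3 0 0 0 255" --pt "52 -8 3 0 0 0 255" --pt "52 -8 3 0 0 0 255" --pt "52 -8 3 0 0 0 255"

```text
time_s: 2.78
eef_pos: [0.6187, 0.1557, 0.0502]
eef_rot: [0.707, -0.02, 0.706, 0.02]
wrist_force: [0.8, 0.3, 1.4]
opening: 0.001
```

```bash
python3 - <<'E'
from g import *
to(5,12,49)
E
```

```text
rack pose [  4.08 178.35] 50.17762632761361 tooly [-0.06  1.    0.  ] F [0.76 0.26 1.43] t 2.775 open 0.0006367560262092283
shift mm [   1.17 -166.35    0.12] turn deg [ 0.27  0.08 -0.  ]
```

Request:
step_arm --pt "1 -10 0 0 0 0 255" --pt "1 -21 0 0 0 0 255" --pt "1 -32 0 0 0 0 255" --pt "1 -43 0 0 0 0 255" --pt "1 -54 0 0 0 0 255" --pt "1 -65 0 0 0 0 255" --pt "1 -76 0 0 0 0 255" --pt "1 -87 0 0 0 0 255" --pt "1 -98 0 0 0 0 255" --pt "1 -109 0 0 0 0 255"

```text
time_s: 4.03
eef_pos: [0.6241, 0.0463, 0.0482]
eef_rot: [0.707, -0.02, 0.707, 0.02]
wrist_force: [0.4, 3.1, -1.7]
opening: -0.001
```

```bash
python3 - <<'E'
from g import *
to(5,10,49)
E
```

```text
rack pose [ 3.83 68.81] 48.16023632636793 tooly [-0.06  1.    0.  ] F [ 0.4   3.06 -1.75] t 4.025 open -0.0008903338516125124
shift mm [ -0.88 -58.82   0.9 ] turn deg [ 0.26 -0.01 -0.04]
```

Request:
step_arm --pt "0 -11 0 0 0 0 255" --pt "0 -22 0 0 0 0 255" --pt "0 -33 0 0 0 0 255" --pt "0 -44 0 0 0 0 255" --pt "0 -53 0 0 0 0 255" --pt "0 -58 0 0 0 0 255" --pt "0 -58 0 0 0 0 255"

```text
time_s: 4.9
eef_pos: [0.6276, -0.0119, 0.0486]
eef_rot: [0.707, -0.02, 0.707, 0.019]
wrist_force: [-0.3, -1.1, 1.6]
opening: -0.001
```

```bash
python3 - <<'E'
from g import *
to(5,10,49); p,d,T=grab('wrist','w2'); grab('scene','s2')
s=cv2.resize(load('s2')[0][240:330,210:410],(600,270),interpolation=cv2.INTER_CUBIC); w=cv2.resize(p[120:440,60:560],(600,330))
cv2.imwrite('pics/c2.png',np.vstack([s,w])[:,:,::-1])
E
```

```text
rack pose [ 4.4  10.44] 48.553486960319205 tooly [-0.06  1.   -0.  ] F [-0.29 -1.07  1.57] t 4.9 open -0.001325191344299523
shift mm [-0.45 -0.44  0.59] turn deg [0.24 0.02 0.04]
```

View pics/c2.png

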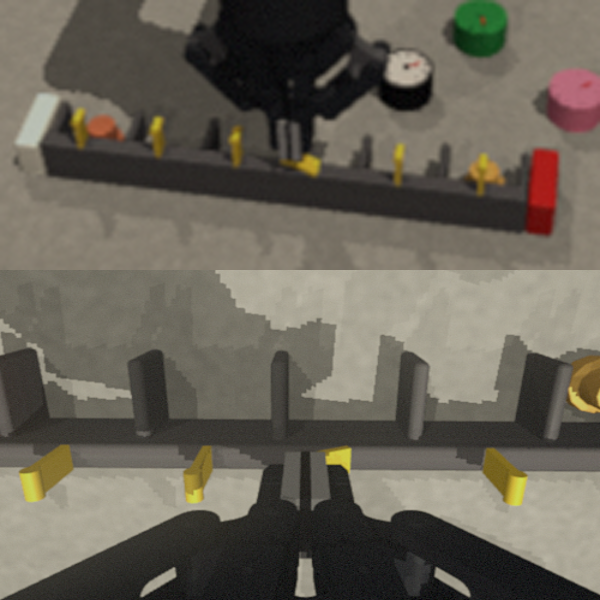

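Top crop (scene): tabs 0, 1, 3, 4 and 5 stand upright, and tab 2 at (305,163) is bent well over under the fingers. In the lower wrist crop tab 3 at (198,475) is untouched. I'll lift straight up, then move behind the gauge's red-side flank.

Request:
step_arm --pt "-10 0 0 0 0 0 255" --pt "-25 0 0 0 0 0 255" --pt "-50 0 0 0 0 0 255" --pt "-60 25 -25 0 0 0 255" --pt "-60 60 -60 0 0 0 255" --pt "-60 95 -95 0 0 0 255" --pt "-60 108 -110 0 0 0 255" --pt "-60 108 -110 0 0 0 255" --pt "-60 108 -110 0 0 0 255"

```text
time_s: 6.12
eef_pos: [0.5132, 0.0897, 0.1091]
eef_rot: [0.708, -0.02, 0.706, 0.02]
wrist_force: [-0.2, -0.8, 0.2]
opening: -0.004
```

```bash
cat > gm.py <<'E'
from g import *
def gauge(tag):
    p,d,T,K=load(tag); best=[]
    for a,c,k in blobs(p,(0,0,120),(180,60,255),60):
        w=onplane(c,T,K,.025)[0]; pts=np.argwhere(k)[:,::-1]
        ctr,rad=cv2.minEnclosingCircle(pts.astype(np.float32)); ww=onplane(ctr,T,K,.025)[0]
        e=onplane((ctr[0]+rad,ctr[1]),T,K,.025)[0]; r=np.linalg.norm(e-ww)*1e3
        if 10<r<25: print(tag,'dial',a,np.array(ctr),'r',r,'circ',rack(ww),'cent',rack(w),'z',np.median(cloud(d,T,K)[k][:,2])*1e3)
E
python3 - <<'E'
from gm import *
grab('wrist','w3'); grab('top','t3'); gauge('w3'); gauge('t3'); to(-106,118,10)
p,d,T,K=load('w3'); C=cloud(d,T,K); q=p.copy()
for a,c,k in blobs(q,(22,120,50),(35,255,255),40): print('tab',c,rack(onplane(c,T,K,.052)[0]))
E
```

```text
w3 dial 2169 [238.46 248.24] r 17.530698148951657 circ [-106.95   70.62] cent [-106.72   70.53] z 24.99294874506297
w3 dial 240 [437. 422.] r 13.481423684409965 circ [ 26.72 208.82] cent [ 26.39 208.02] z -0.37114059002996136
w3 dial 239 [191.5 424.5] r 13.05879625888702 circ [29.96 28.42] cent [27.76 28.8 ] z -0.29031793701106423
t3 dial 60 [182.44 145.24] r 16.391657645551934 circ [ 81.87 292.41] cent [ 82.59 294.6 ] z -0.903105608299759
t3 dial 62 [143. 175.] r 17.16096023026247 circ [ 19.08 376.1 ] cent [ 22.49 376.56] z -0.13762220585222806
t3 dial 197 [289. 228.] r 16.864201220597213 circ [-105.76   68.94] cent [-105.63   68.94] z 25.111808668994982
t3 dial 63 [ 78.   304.45] r 16.040303862041913 circ [-249.92  505.8 ] cent [-249.95  504.4 ] z -0.713337050329832
t3 dial 74 [269.5 449.2] r 10.662605093816843 circ [-546.12  119.15] cent [-546.    119.15] z 15.766732396489957
rack pose [-104.95  117.67] 108.6387227680793 tooly [-0.05  1.   -0.  ] F [ 0.59  0.25 -0.05] t 6.225 open -0.0007807004723616766
shift mm [98.64  0.37 -1.17] turn deg [0.19 0.07 0.02]
tab [ 14.31 418.38] [  0.34 -74.7 ]
tab [ 96.13 412.55] [ -4.54 -21.13]
```

View pics/w3.png

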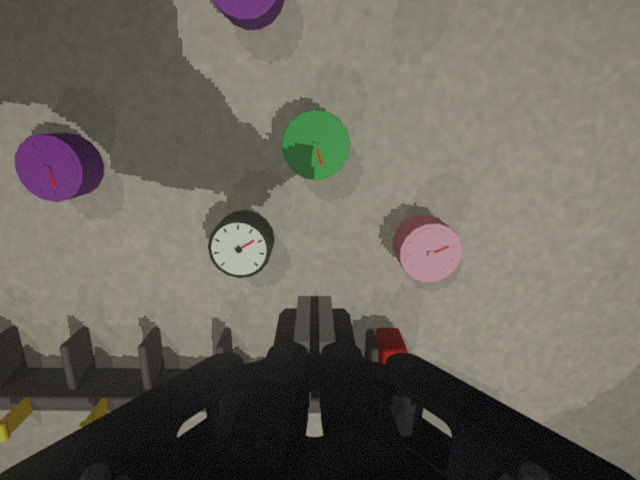

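The wrist view shows the gauge at (238,248), the pink decoy (430,250), the green one (316,145) and clear bench below the fingertips at (315,300). Both views agree on the gauge at rack (-106,70). I'll go down and push it sideways.

Request:
step_arm --pt "35 0 -1 0 0 0 255" --pt "70 0 -1 0 0 0 255" --pt "90 0 -1 0 0 0 255" --pt "97 0 -1 0 0 0 255" --pt "97 0 -1 0 0 0 255" --pt "97 -10 -1 0 0 0 255" --pt "97 -17 -1 0 0 0 255" --pt "97 -20 -1 0 0 0 255"

```text
time_s: 7.22
eef_pos: [0.5123, 0.0698, 0.012]
eef_rot: [0.707, -0.02, 0.706, 0.02]
wrist_force: [-1.2, 1.5, 0.9]
opening: 0.005
```

Request:
step_arm --pt "0 -5 0 0 0 0 255" --pt "0 -10 0 0 0 0 255" --pt "0 -15 0 0 0 0 255" --pt "0 -20 0 0 0 0 255" --pt "0 -25 0 0 0 0 255" --pt "0 -30 0 0 0 0 255" --pt "0 -34 0 0 0 0 255" --pt "0 -37 0 0 0 0 255" --pt "0 -39 0 0 0 0 255" --pt "0 -39 0 0 0 0 255"

```text
time_s: 8.48
eef_pos: [0.5138, 0.0313, 0.0113]
eef_rot: [0.707, -0.02, 0.707, 0.02]
wrist_force: [1.1, 0.6, 0.4]
opening: -0.001
```

```bash
python3 - <<'E'
from gm import *
grab('wrist','w4'); grab('top','t4'); gauge('w4'); gauge('t4'); to(-106,60,11)
E
```

```text
w4 dial 4370 [226.38 333.9 ] r 17.34227319683238 circ [-107.29   26.18] cent [-109.43   25.98] z 24.965549687995484
t4 dial 99 [205.  143.5] r 22.01160584143237 circ [ 84.05 244.02] cent [ 84.14 244.22] z -0.2264417426385279
t4 dial 115 [247.81 144.8 ] r 20.086604681498393 circ [ 77.94 152.3 ] cent [ 77.45 152.96] z -0.04217923526006473
t4 dial 63 [180.5 147. ] r 19.565061661636395 circ [ 78.1  296.55] cent [ 75.52 296.49] z -0.7082192774594542
t4 dial 100 [240.95 161.  ] r 23.468642488402462 circ [ 42.59 167.47] cent [ 40.35 169.  ] z -0.23704113430400575
t4 dial 79 [339.94 450.42] r 10.829058528101399 circ [-552.92  -19.39] cent [-552.81  -19.16] z 15.281878651352665
rack pose [-107.09   59.63] 11.215638957359657 tooly [-0.06  1.   -0.  ] F [-0.07 -1.09 -0.11] t 8.575 open -0.0029486718047779265
shift mm [0.22 0.37 1.09] turn deg [ 0.27 -0.01  0.01]
```

The gauge is at rack y≈26, as wanted. Next I go round to its front with the fingers slightly open, so the two tips cradle it.

Request:
step_arm --pt "0 6 0 0 0 0 255" --pt "-25 8 -5 0 0 0 255" --pt "-50 0 -20 0 0 0 207" --pt "-50 -20 -40 0 0 0 207" --pt "-50 -33 -45 0 0 0 207" --pt "-30 -33 -45 0 0 0 207" --pt "-8 -33 -45 0 0 0 207" --pt "2 -33 -45 0 0 0 207" --pt "2 -33 -45 0 0 0 207"

```text
time_s: 9.7
eef_pos: [0.4703, -0.0037, 0.0085]
eef_rot: [0.706, -0.02, 0.707, 0.02]
wrist_force: [-0.0, 0.3, -0.1]
opening: 0.191
```

```bash
python3 - <<'E'
from gm import *
grab('wrist','w5'); grab('top','t5'); gauge('w5'); gauge('t5'); to(-140,27,9)
p,d,T,K=load('w5'); C=cloud(d,T,K)
E
```

```text
w5 dial 2961 [222. 332.] r 15.922473156679468 circ [-155.     -7.47] cent [-156.07   -6.47] z -0.4459879293001179
w5 dial 1468 [315. 334.] r 13.314887827350573 circ [-154.32   27.34] cent [-154.98   27.03] z -0.4391638804225467
w5 dial 1729 [314.  420.5] r 13.560779795739329 circ [-114.52   27.16] cent [-115.69   26.55] z 24.936778776256023
t5 dial 86 [310.5 192. ] r 17.954708512227818 circ [-30.21  21.47] cent [-27.87  22.13] z -0.20412268621305962
t5 dial 77 [593.5 440. ] r 21.456812549256583 circ [-549.54 -519.17] cent [-547.36 -517.43] z -0.246682403229892
t5 dial 73 [339.82 450.47] r 10.88382327686361 circ [-553.    -19.15] cent [-552.85  -19.45] z 15.231371940784166
rack pose [-151.36   26.41] 9.653678424664777 tooly [-0.06  1.   -0.  ] F [-0.58  0.11 -0.07] t 9.8 open 0.18929145903821154
shift mm [ 0.66  0.54 11.36] turn deg [0.27 0.03 0.01]
```

View pics/w5.png

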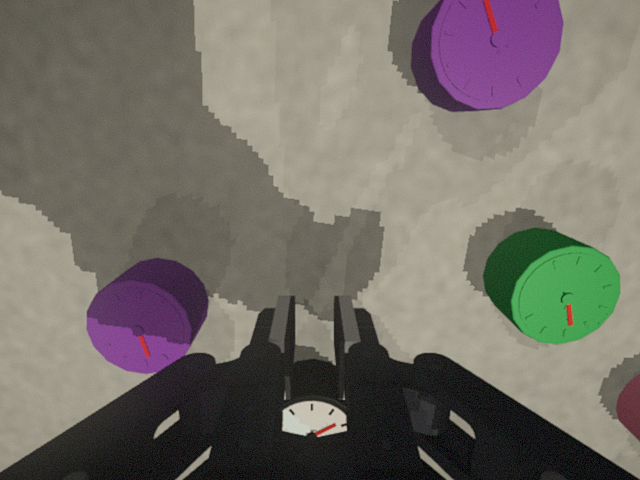

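The wrist view shows the gauge dial at (314,420), centred between the fingertips (285 and 345); the decoys are clear to both sides. I'll push forward to just before the bay mouth.

Request:
step_arm --pt "0 0.5 8 0 0 0 207" --pt "0 0.5 14 0 0 0 207" --pt "0 0.5 20 0 0 0 207" --pt "0 0.5 26 0 0 0 207" --pt "0 0.5 32 0 0 0 207" --pt "0 0.5 38 0 0 0 207" --pt "0 0.5 44 0 0 0 207" --pt "0 0.5 49 0 0 0 207" --pt "0 0.5 52 0 0 0 207" --pt "0 0.5 52 0 0 0 207"

```text
time_s: 11.05
eef_pos: [0.523, -0.0006, 0.0093]
eef_rot: [0.707, -0.02, 0.707, 0.02]
wrist_force: [0.2, 0.3, -0.3]
opening: 0.189
```

```bash
python3 - <<'E'
from gm import *
grab('wrist','w6'); grab('scene','s6'); gauge('w6'); gauge('s6'); to(-49,27,9)
s=cv2.resize(load('s6')[0][240:330,250:400],(750,450),interpolation=cv2.INTER_CUBIC)
cv2.imwrite('pics/c6.png',s[:,:,::-1])
E
```

```text
w6 dial 3409 [314.   401.17] r 15.545541403750551 circ [-70.54  27.58] cent [-70.21  27.4 ] z 24.958082355534096
s6 dial 94 [404. 106.] r 24.207499384147273 circ [-885.67  173.1 ] cent [-886.57  172.33] z -745.4709016234409
s6 dial 131 [322.4 272. ] r 16.03983223853038 circ [-69.98  27.95] cent [-69.52  27.4 ] z 26.548972277937178
s6 dial 85 [420.5  337.62] r 15.68740492239662 circ [ 67.86 230.19] cent [ 68.61 232.75] z 0.9826391003853185
s6 dial 85 [377.5  349.25] r 16.028092641175462 circ [104.39 155.52] cent [103.41 156.68] z 1.184881731673304
s6 dial 63 [406. 350.] r 14.455859662666448 circ [ 98.42 205.13] cent [ 94.03 203.96] z 0.8321604174803543
s6 dial 60 [431.5 350. ] r 14.010623104686651 circ [ 91.7  249.28] cent [ 95.74 244.14] z 0.9473685630659867
s6 dial 90 [ 64.72 464.28] r 14.2230503256851 circ [ 372.45 -280.82] cent [ 372.98 -281.06] z -748.232921333228
rack pose [-99.85  27.23] 9.278715833764336 tooly [-0.06  1.    0.  ] F [-0.35  0.08  0.15] t 11.15 open 0.1875457999884624
shift mm [ 0.29 -0.46 50.85] turn deg [ 0.27  0.01 -0.  ]
```

View pics/c6.png

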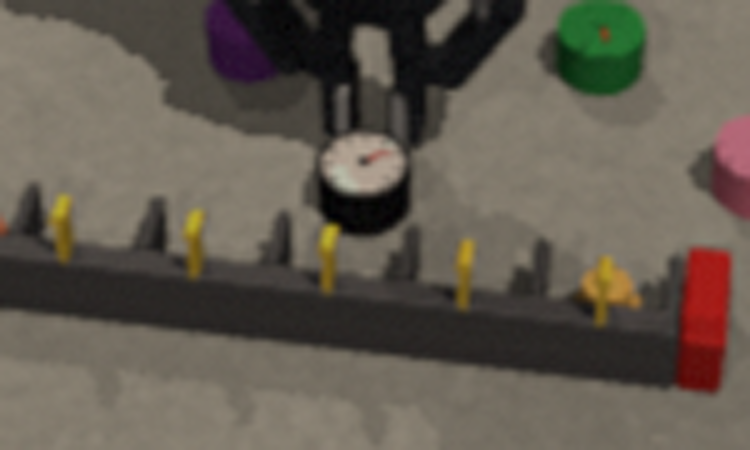

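The scene crop shows the gauge at (364,180) in front of bay 3, between the dividers at (280,240) and (408,255). Tabs are all upright. I continue into the bay.

Request:
step_arm --pt "0 0 6 0 0 0 207" --pt "0 0 12 0 0 0 207" --pt "0 0 18 0 0 0 207" --pt "0 0 24 0 0 0 207" --pt "0 0 30 0 0 0 207" --pt "0 0 35 0 0 0 207" --pt "0 0 39 0 0 0 207" --pt "0 0 43 0 0 0 207" --pt "0 0 45 0 0 0 207"

```text
time_s: 12.28
eef_pos: [0.5678, 0.002, 0.0093]
eef_rot: [0.707, -0.02, 0.707, 0.02]
wrist_force: [-0.2, 0.4, -0.5]
opening: 0.184
```

Request:
step_arm --pt "0 0 1 0 0 0 207" --pt "0 0 2 0 0 0 207" --pt "0 0 3 0 0 0 207" --pt "0 0 4 0 0 0 207" --pt "0 0 4 0 0 0 207"

```text
time_s: 12.9
eef_pos: [0.5717, 0.0022, 0.0093]
eef_rot: [0.707, -0.02, 0.707, 0.02]
wrist_force: [0.1, 0.6, 0.0]
opening: 0.188
```

```bash
python3 - <<'E'
from gm import *
grab('wrist','w7'); grab('scene','s7'); gauge('w7'); gauge('s7'); to(-49,27,9)
E
```

```text
w7 dial 3347 [314.63 399.78] r 15.411082777474087 circ [-22.4   28.08] cent [-21.8   27.72] z 24.924529836640648
s7 dial 92 [404. 106.] r 24.207499384147273 circ [-885.67  173.1 ] cent [-887.02  172.33] z -746.7671256333808
s7 dial 62 [531.5 270.5] r 21.83320783709517 circ [-136.77  455.78] cent [-132.95  455.83] z 27.547697600489364
s7 dial 95 [296.67 286.  ] r 13.03725649699183 circ [-23.21 -17.28] cent [-21.75 -17.48] z 1.3875622185480774
s7 dial 76 [320.32 288.32] r 12.654455090446502 circ [-23.95  31.32] cent [-22.75  34.03] z 26.589001706286698
s7 dial 70 [369.  368.5] r 14.439527698227339 circ [145.45 144.07] cent [146.79 142.83] z 0.8335323385544324
s7 dial 63 [416. 398.] r 15.765646190029448 circ [188.1  223.34] cent [187.5  223.76] z 0.5792974670835171
s7 dial 111 [ 64.96 465.04] r 14.705338409034795 circ [ 373.37 -279.83] cent [ 373.12 -280.76] z -747.533000636603
rack pose [-50.74  27.4 ] 9.344367974701843 tooly [-0.06  1.   -0.  ] F [-0.42  0.92  0.22] t 13.0 open 0.18589122726319254
shift mm [ 0.34 -0.41  1.74] turn deg [0.26 0.02 0.  ]
```

No contact yet; the gauge is about 1–3 mm short. I'll creep in until the force rises.

Request:
step_arm --pt "0 0 0.5 0 0 0 207" --pt "0 0 1 0 0 0 207" --pt "0 0 1.5 0 0 0 207" --pt "0 0 2 0 0 0 207" --pt "0 0 2 0 0 0 207"

```text
time_s: 13.62
eef_pos: [0.5729, 0.0023, 0.0091]
eef_rot: [0.706, -0.02, 0.707, 0.02]
wrist_force: [-4.1, 0.5, 3.1]
opening: 0.19
```

Request:
step_arm --pt "0 0 0.5 0 0 0 207" --pt "0 0 1 0 0 0 207" --pt "0 0 1 0 0 0 207"

```text
time_s: 14.0
eef_pos: [0.573, 0.0024, 0.009]
eef_rot: [0.706, -0.02, 0.708, 0.02]
wrist_force: [-8.3, -0.3, 5.9]
opening: 0.189
```

Firm stop: the force doubled with 0.1 mm of travel. I back off straight, lift, and check.

Request:
step_arm --pt "0 0 -4 0 0 0 207" --pt "0 0 -12 0 0 0 207" --pt "0 0 -30 0 0 0 207" --pt "-30 0 -50 0 0 0 207" --pt "-80 0 -80 0 0 0 207" --pt "-130 0 -110 0 0 0 207" --pt "-170 0 -110 0 0 0 207" --pt "-170 0 -110 0 0 0 207"

```text
time_s: 15.0
eef_pos: [0.4671, -0.0044, 0.1832]
eef_rot: [0.71, -0.021, 0.704, 0.019]
wrist_force: [0.3, -0.2, 0.3]
opening: 0.189
```

```bash
python3 - <<'E'
from gm import *
grab('wrist','w8'); grab('scene','s8'); grab('top','t8'); gauge('w8'); gauge('s8'); gauge('t8'); to(-49,27,9)
s=cv2.resize(load('s8')[0][240:330,210:410],(660,297),interpolation=cv2.INTER_CUBIC)
w=cv2.resize(load('t8')[0][150:240,225:425],(660,297),interpolation=cv2.INTER_CUBIC)
cv2.imwrite('pics/c8.png',np.vstack([s,w])[:,:,::-1])
E
```

```text
w8 dial 907 [315.43 362.  ] r 17.23209317529065 circ [-21.42  27.86] cent [-21.56  27.81] z 25.049240784218608
w8 dial 189 [166. 424.] r 16.75137926001686 circ [  50.89 -118.5 ] cent [  50.1  -117.57] z -0.1439252375415312
w8 dial 183 [462.5 423.5] r 16.59505598815002 circ [ 48.   172.21] cent [ 47.98 171.2 ] z -0.4232606604999689
w8 dial 192 [192.5 463.5] r 23.18271293528435 circ [100.97 -97.17] cent [101.96 -94.86] z -0.08140496488276416
w8 dial 187 [434.5 463.5] r 23.059281471160897 circ [ 98.9  150.04] cent [ 99.38 148.27] z -0.3119148245511738
s8 dial 80 [403.89 106.15] r 20.859254918590054 circ [-884.45  172.77] cent [-883.92  172.32] z -745.2289767434264
s8 dial 85 [320.5 288. ] r 13.722045902871331 circ [-24.87  31.52] cent [-22.03  33.46] z 26.65896080132313
s8 dial 127 [448.82 385.18] r 12.82986135671162 circ [156.84 276.18] cent [158.14 276.76] z 0.9979667731819797
t8 dial 76 [192. 123.] r 14.482009552930384 circ [130.98 271.91] cent [131.56 274.07] z -0.6561399336579843
t8 dial 70 [340.09 450.36] r 10.768421887443338 circ [-552.82  -19.69] cent [-552.75  -19.6 ] z 15.190106353859868
rack pose [-158.42   27.15] 178.34224966513025 tooly [-0.06  1.    0.  ] F [-0.43  0.17  0.02] t 15.15 open 0.18592144529210566
shift mm [169.24  -0.73 109.58] turn deg [ 0.26 -0.05 -0.02]
```

View pics/c8.png

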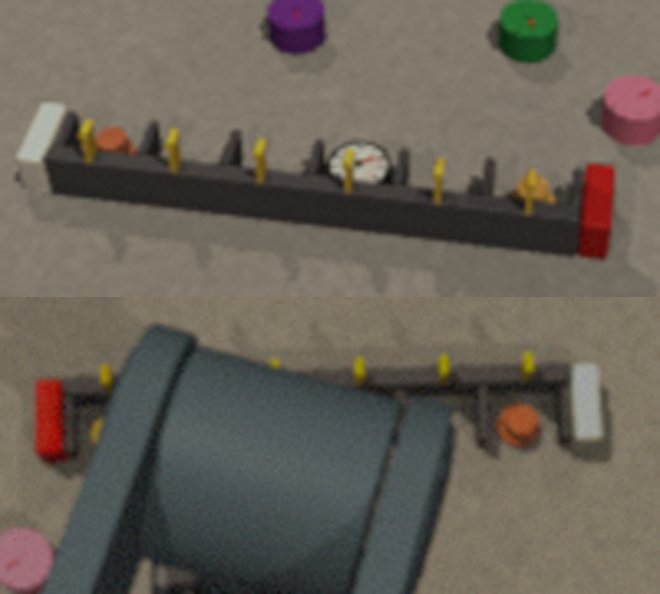

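View pics/w8.png

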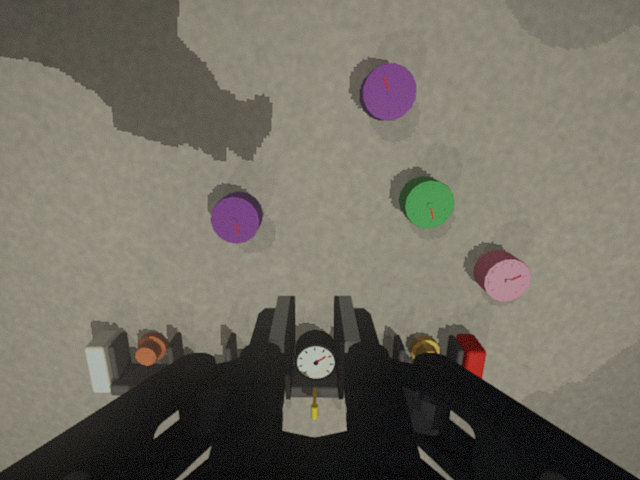

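The scene crop shows the gauge seated in bay 3 behind tab 2 (350,160), with all tabs upright. The wrist view shows the dial at (315,362) right against the rail and centred. The top view is blocked by the arm, so I move it aside for one last check.

Request:
step_arm --pt "-20 40 -30 0 0 0 207" --pt "-40 80 -60 0 0 0 207" --pt "-50 120 -90 0 0 0 207" --pt "-50 160 -110 0 0 0 207" --pt "-50 200 -110 0 0 0 207" --pt "-50 240 -110 0 0 0 207" --pt "-50 260 -110 0 0 0 207" --pt "-50 260 -110 0 0 0 207" --pt "-50 260 -110 0 0 0 207"

```text
time_s: 16.27
eef_pos: [0.3398, 0.2489, 0.2281]
eef_rot: [0.706, -0.02, 0.708, 0.02]
wrist_force: [0.5, -0.5, 0.3]
opening: 0.187
```

```bash
python3 - <<'E'
from gm import *
grab('top','t9'); gauge('t9')
p,d,T,K=load('t9'); m=np.zeros_like(p); m[160:245,225:420]=p[160:245,225:420]
for a,c,k in blobs(m,(22,120,60),(35,255,255)): print('tab',a,c,rack(onplane(c,T,K,.058)[0]))
cv2.imwrite('pics/t9c.png',cv2.resize(p[150:310,210:420,::-1],None,fx=3.5,fy=3.5,interpolation=cv2.INTER_CUBIC))
E
```

```text
t9 dial 94 [339.11  36.98] r 24.92734668835151 circ [318.21 -53.17] cent [319.18 -51.17] z -0.20548137235909536
t9 dial 65 [365.34  43.72] r 20.496153943820435 circ [ 300.24 -110.27] cent [ 298.18 -109.8 ] z -0.3605225700806791
t9 dial 107 [451.58  47.66] r 19.073851518600815 circ [ 284.18 -299.33] cent [ 282.4  -298.56] z -0.9046072374003788
t9 dial 111 [524.25  65.4 ] r 24.546885646125013 circ [ 237.14 -454.99] cent [ 238.55 -456.78] z -0.24587414337595703
t9 dial 60 [251.5  75.5] r 16.72486854146717 circ [234.96 141.82] cent [235.66 140.97] z -0.7043124546761703
t9 dial 60 [355.5  86.6] r 14.30176082236524 circ [201.31 -84.1 ] cent [202.4  -82.45] z -0.1754013812540478
t9 dial 84 [376.34 121.03] r 17.056864772036985 circ [ 121.46 -125.43] cent [ 122.66 -126.58] z -0.15302094169855618
t9 dial 88 [364.69 149.13] r 19.06785185812175 circ [ 59.62 -97.36] cent [ 60.33 -98.83] z -0.5311791225458551
t9 dial 73 [358.5 159. ] r 20.01427371727408 circ [ 38.28 -83.14] cent [ 36.9  -81.98] z -0.12665801598510384
t9 dial 61 [533.3  159.99] r 17.02738347627904 circ [  23.16 -454.6 ] cent [  20.
[... 2022 characters left out ...]
63526715265639 circ [-485.08  -36.97] cent [-488.37  -37.42] z -0.47782125485151816
t9 dial 71 [364.71 431.14] r 17.69045395961451 circ [-518.14  -69.83] cent [-520.95  -66.72] z -0.04828694744629658
t9 dial 92 [186.5 437. ] r 19.51634697229797 circ [-517.76  282.74] cent [-517.33  285.77] z -0.36482588007913375
t9 dial 89 [195.33 442.5 ] r 15.435894038872156 circ [-528.74  265.27] cent [-529.31  264.29] z -0.6784777463439973
tab 24 [359.25 170.58] [  3.86 -80.67]
tab 28 [384.54 169.75] [   3.82 -132.92]
tab 24 [282.25 172.62] [ 5.03 78.39]
tab 24 [307.83 172.21] [ 4.09 25.56]
tab 29 [333.48 171.66] [  3.42 -27.41]
tab 29 [256.69 173.72] [  4.53 131.21]
tab 93 [257.1  190.58] [-31.18 131.01]
```

View pics/t9c.png

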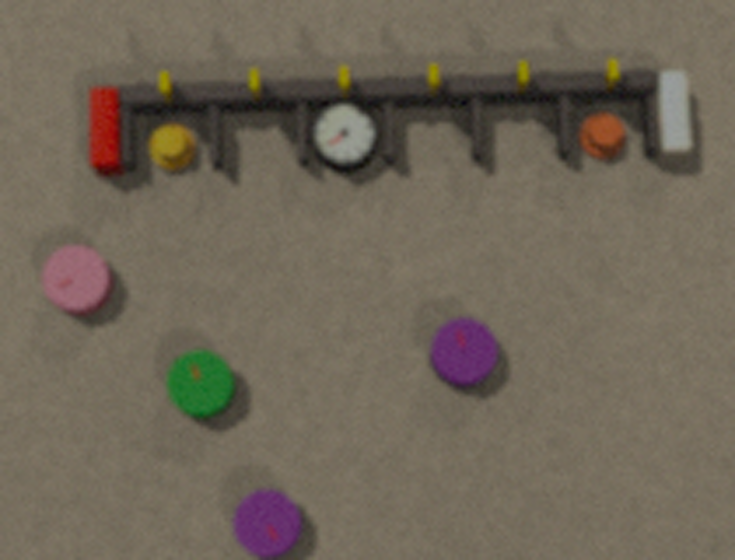

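The top crop shows the gauge home in bay 3 at (345,133), rack (-20, 26). The tabs are upright and everything else is in place, so I hand in.

```bash
python3 -c "
from bench import ctrl
print(ctrl.hand_in())"
```

```text
the job is handed in; nothing more can be done
None
```

I ran the shut fingertips along the back rail from the red end. They flicked the tabs of the first, second and third bays in that order, then lifted before reaching the fourth. I then pushed the gauge sideways until it stood in front of the third bay, and forward between two fingertips until it met the back rail. I backed the arm off well clear and handed in at about 16 s of robot time.

- **Gauge position:** the last overhead picture puts it at rack (-20.3, 26.2), against a target of (-20, 26.5). The dial stands at a height of 25 mm, so the gauge is flat.
- **Rail contact:** on the last push the force rose from 4 to 8 N for only about 0.1 mm of travel, so it was against the rail. I stopped there.
- **Tabs:** all six are upright. I saw the third tab bent over and the fourth untouched. I have no picture of the first two while bent; I only know the fingertips passed along the rail at the right height.
- **Other things:** the bush, coupling and look-alikes appear where they started. I did not recheck the jar and screwdriver, but the arm went nowhere near them at low height.
- **Disagreement between views:** the cameras differed by about 2 mm. The wrist view put the gauge at rack x = -21.4, about 1 mm off the overhead reading. The scene view put it at y ≈ 31.5, but there a tab hid part of the dial, so I did not rely on it.

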